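# Turn the slotted cover leaf of a planting tray over its spine

## Task

On the counter are two planting trays, each with a white cover leaf standing a little open on a spine along the tray's middle. With the fingertips only, never pinching it, push the slotted leaf up and right over its spine and gently press it down until it lies flat on the other half of its tray. Leave the plain leaf and everything else as they are.

Things in the scene. Friction and masses are not known exactly. Their poses are not given: they have to be found in the camera images.
- vented_tray: grey plastic planting tray fixed to the counter, 130 (x) x 160 (y) x 30 mm high with round planting holes in its flat top, carrying the slotted leaf. Origin at the centre of its underside. Its own x axis runs along the spine, which divides the tray into its +y half and its -y half; the spine's axis is 33.5 mm above the origin.
- vented (a joint): angle of the slotted leaf about the spine, rad: 0 flat on the tray's +y half, 1.57 upright, 3.14 (its stop) flat on the -y half. The hinge is stiff (about 0.085 N m of friction): the leaf stays at any angle where it is left, and 1 to 2 N at its free edge moves it. It starts 0.2 to 0.5 open.
- vented_edge (a point): middle of the free edge of the slotted leaf, 100 mm from the spine's axis. The leaf is 120 mm along the spine, 7 mm thick (3.5 mm either side of the spine's axis), white plastic with five 10 mm slots running away from the spine; it weighs about 90 g, is made of two plates one on the other (the upper one at joint 0 is set back 8 mm from the free edge and ends) and overhangs the tray's long side by 20 mm when flat.
- vented_spine (a point): middle of the spine's axis of the slotted leaf's tray, fixed to the tray.
- solid_tray: grey plastic planting tray fixed to the counter, 130 (x) x 160 (y) x 30 mm high with round planting holes in its flat top, carrying the plain leaf. Origin at the centre of its underside. Its own x axis runs along the spine, which divides the tray into its +y half and its -y half; the spine's axis is 33.5 mm above the origin.
- solid (a joint): angle of the plain leaf about the spine, rad: 0 flat on the tray's +y half, 1.57 upright, 3.14 (its stop) flat on the -y half. Same size and hinge as the slotted one; it starts 0.1 to 0.4 open and must stay as it is.
- solid_edge (a point): middle of the free edge of the plain leaf (no slots), 100 mm from its spine's axis.
- clay_pot: an open clay pot, 60 mm across, 55 mm high, loose, to be left alone; origin at the centre of its underside
- seed_jar: a closed jar, 48 mm across, 70 mm high, loose, to be left alone; origin at the centre of its underside
- seed_tin: a closed tin, 56 mm across, 60 mm high, loose, to be left alone; origin at the centre of its underside
- plug_ring: a black plastic ring, 54 mm across, 30 mm high, loose, to be left alone; origin at the centre of its underside
- trowel: a flat-bladed trowel lying down, about 200 mm long, loose, to be left alone; origin at the middle of its length
- label_block: a small wooden block, 70 x 45 x 30 mm, loose, to be left alone; origin at the centre of its underside
- mug: a white mug, 80 mm across, 85 mm high, loose, to be left alone; origin at the centre of its underside

How it is judged:
By the outcome, as a careful person would: the job done as asked, in the order asked, and still so for the second after the job is handed in, with the robot touching nothing.
It also fails if it takes over 42 s, if anything falls off the work surface, if the arm or the gripper's body presses on something with over 40 N, if the wrist force passes 120 N, or if a joint passes its speed limit or range.

## Robot

A 6-joint arm with a two-finger parallel gripper is mounted at the origin on the work surface. World frame = base frame: x ahead of the robot, y to its left, z up, the work surface at z = 0. Lengths are in m, angles in rad, forces in N, time in s.
With the tool pointing down it reaches from about 0.35 to 0.775 m from the base axis. Payload 7.3 kg.
Tool frame: the origin (TCP) lies at the very end of the fingers, on their centre line; the grasp point (between the pads) lies 19 mm behind it (robot.tcp_to_grasp is the distance from the TCP to the grasp point, in m); z points along the fingers, y is the direction in which the jaws open and shut (so a half turn about z gives the same grasp; the last joint's range is limited). The gripper opens to 92 mm and grips with 3 to 60 N. Pads are 19 mm wide; open, the fingers measure 130 mm over their backs; the gripper's body (75 mm by 190 mm) begins 47 mm behind the grasp point.
Start: joints at [-1.355, 0.342, 1.524, -0, 1.275, -0.146], TCP at [0.186, -0.491, 0.227] pointing down, gripper open.
Joint ranges: [-2.53, 2.53], [-0.77, 2.02], [0.04, 2.7], [-1, 4.14], [0.28, 2.66], [-3.11, 3.11]. Speed limits (rad/s): [2.57, 2.57, 3.14, 3.14, 3.14, 3.14].

## Interface

Orientations are given as [roll, pitch, yaw] about the fixed x, y, z axes, in that order (R = Rz(yaw) Ry(pitch) Rx(roll)).
In Python, from cell import robot gives the robot as it stands.
- The arm moves only by the tool arm_command, never from a script. Its argument "motion" is a list that holds one entry, the list of rows, each a list of 7 numbers: the turn, a rotation vector about the tool's x, y, z in units of 90 degrees (1.0 is 90 degrees), then the shift along the tool's x, y, z in units of 30 cm (1.0 is 30 cm), then the opening, from -1 (shut) to 1 (fully open). In form: [[[wx, wy, wz, tx, ty, tz, grip], ...]]. A call has 1 to 8 rows; each row is the pose to reach, as a shift and turn from the pose commanded when the call began, along the tool's axes at that moment; what a row does not reach only later rows make up. A row lasts 1/10 s, in which the tool goes at most 50 mm and 8.59 degrees, less where a joint would pass 70% of its speed; a pose out of reach is approached as far as the arm can. A call with a number of a shift or a turn outside -1 to 1 is refused whole. A call with a gripper value outside its range is refused whole. The fingers move at their own pace and stop on an object; "grip_force" is the grip in N (left out, the last holds). Time passes only in rows, so rows that repeat a pose let the fingers close. It gives the time, the measured TCP pose, the force and the opening at its end, in the units of the state.
- robot.observe(): the state, without advancing time (a new reading comes with each control period).
- robot.read_camera(name): name is "scene" or "top" or "wrist"; returns a dict with "image" (400x640x3 uint8, red, green, blue), "z_map" (400x640 float32, m along the optical axis (not along the pixel's ray), 0 where there is no reading), "fov_y" (degrees; the focal length in pixels is half the picture's height over the tangent of half this angle, whatever the lens; pixels are square), "cx", "cy" (the principal point, pixels), "cam_to_world" (4x4, takes a point from camera to world coordinates). Camera axes: x right, y down, z forward; pixel columns grow to the right and rows downward; lengths in m; the calibration is good to about 2 mm. A picture is of the moment at which its call begins.
- robot.hand_in(): hands the job in, once; it reports no verdict.
The state is a dict: "time": time; "qpos": joint angles; "qvel": joint speeds; "joint_efforts": joint torques, N m; "tool_pos": TCP position; "tool_rot": TCP orientation; "contact_force": force on the tool from outside, world axes, zero at the start; "torque": the same for the moment, N m; "opening": finger opening in m.
Only numpy, scipy, OpenCV 4.12 (cv2) and the standard library are available. Lean on these libraries where they do the work, as an engineer would, in place of code of your own. Each camera call takes 0.05 s, during which the arm holds its last target.

## Working session

There is one attempt and no reset: what is moved stays moved. The work goes in short steps, Python scripts to look and compute and a tool call to move; the robot and the scene stay as the last step left them, time stands still between calls to the robot, and variables do not carry over. Pictures are saved under pics/ and viewed, and the job is handed in when it is done.

Besides the shell and the picture viewer there is one more tool, called by a JSON object that holds its "fn" and its "kwargs", one argument or row to a line. arm_command: Moves the arm, as the interface text tells. Its arguments: {"type":"object","properties":{"motion":{"type":"array"},"grip_force":{"type":"number"}},"required":["motion"]}

```bash
ls; mkdir -p pics
python3 - <<'E'
from cell import robot
import cv2,pickle
print(robot.observe())
d={}
for n in ["scene","top","wrist"]:
    r=robot.read_camera(n); d[n]=r
    cv2.imwrite(f"pics/{n}0.png",r["image"][:,:,::-1])
    print(n,r["fov_y"],r["cx"],r["cy"],r["cam_to_world"].round(3).tolist())
pickle.dump(d,open("d0.pkl","wb"))
E
```

```text
pics
{'time': 0.0, 'qpos': array([-1.35501903e+00,  3.42731002e-01,  1.52503159e+00, -2.71009300e-05,
        1.27539405e+00, -1.45971664e-01]), 'qvel': array([-0.00035778,  0.00135094,  0.00041096, -0.00091351,  0.00114187,
       -0.00017598]), 'joint_efforts': array([-5.09159254e-04, -4.31247103e+01, -2.44223571e+01,  7.17753265e-02,
        5.59368299e-02, -1.26275868e-04]), 'tool_pos': array([ 0.18574035, -0.49060256,  0.22603558]), 'tool_rot': array([-3.14004153e+00, -2.01848669e-04,  3.61756713e-01]), 'contact_force': array([ 0.27167244,  0.09799955, -0.77061782]), 'torque': array([-0.02715323, -0.03962793, -0.01846333]), 'opening': 0.091551572064296}
scene 54.73344430373016 318.86586126279866 210.43379795777406 [[0.091, 0.828, -0.553, 1.106], [0.996, -0.078, 0.048, -0.092], [-0.003, -0.555, -0.832, 0.902], [0.0, 0.0, 0.0, 1.0]]
top 46.504484697282564 321.81499374903325 206.1972529863521 [[-0.006, -0.992, 0.126, 0.332], [-1.0, 0.007, 0.011, -0.053], [-0.012, -0.125, -0.992, 1.692], [0.0, 0.0, 0.0, 1.0]]
wrist 64.17329553470545 322.26532251789524 195.04381959721027 [[0.354, -0.901, -0.252, 0.254], [-0.935, -0.342, -0.093, -0.465], [-0.002, 0.269, -0.963, 0.385], [0.0, 0.0, 0.0, 1.0]]
```

View pics/scene0.png

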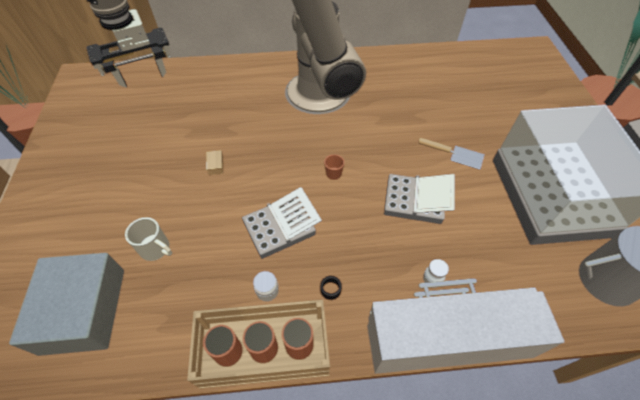

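View pics/top0.png

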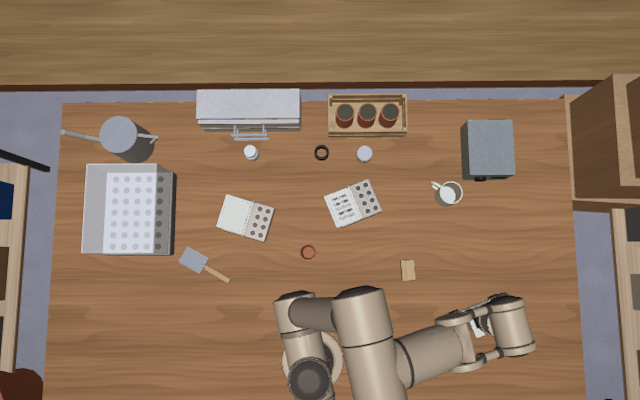

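View pics/wrist0.png

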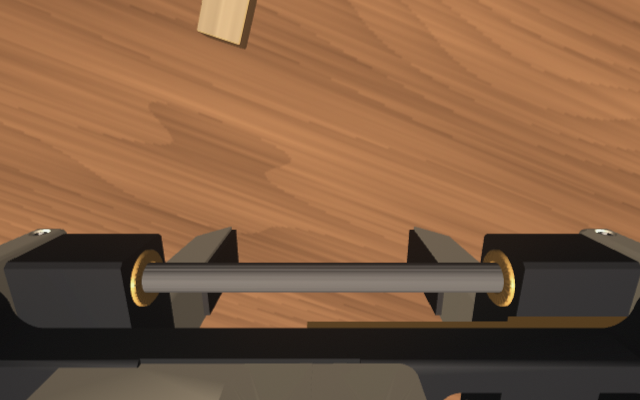

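The slotted leaf lies at scene (295,212) / top (343,205), with its bare tray half to the left in the scene view and to the right in the top view. The plain leaf is at scene (435,193) / top (235,213). I'll measure from the depth maps.

```bash
cat > h.py <<'E'
import numpy as np,cv2
def cloud(r):
    z=r["z_map"];f=200/np.tan(np.radians(r["fov_y"]/2))
    v,u=np.mgrid[0:400,0:640]
    P=np.stack([(u-r["cx"])*z/f,(v-r["cy"])*z/f,z],-1)
    T=r["cam_to_world"]
    return P@T[:3,:3].T+T[:3,3]
def px(r,p):
    T=np.linalg.inv(r["cam_to_world"]);c=T[:3,:3]@np.array(p)+T[:3,3];f=200/np.tan(np.radians(r["fov_y"]/2))
    return c[0]*f/c[2]+r["cx"],c[1]*f/c[2]+r["cy"]
E
python3 - <<'E'
import pickle,numpy as np,cv2
from h import *
d=pickle.load(open("d0.pkl","rb"))
for n,(u0,u1,v0,v1) in {"scene":(235,330,180,262),"top":(315,390,172,235)}.items():
    r=d[n];P=cloud(r)
    c=r["image"][v0:v1,u0:u1];cv2.imwrite(f"pics/{n}_crop.png",cv2.resize(c[:,:,::-1],None,fx=8 if n=="top" else 7,fy=8 if n=="top" else 7,interpolation=cv2.INTER_CUBIC))
    Q=P[v0:v1,u0:u1].reshape(-1,3);col=c.reshape(-1,3).astype(int)
    print(n,"table z",np.median(Q[Q[:,2]<.012][:,2]))
    grey=(np.ptp(col,axis=1)<25)
    hi=grey&(Q[:,2]>.015)
    H=Q[hi];print(len(H),H.min(0),H.max(0))
    top=H[abs(H[:,2]-.03)<.006]; print("tray top",len(top),np.median(top[:,2]))
    (cx,cy),(w,h),a=cv2.minAreaRect((top[:,:2]*1000).astype(np.float32));print(cx,cy,w,h,a, cv2.boxPoints(((cx,cy),(w,h),a)).round(1).tolist())
    # white leaf plane
    lf=H[(H[:,2]>.041)]; 
    if len(lf)>30:
        m=lf.mean(0);
        for _ in range(4):
            U,S,V=np.linalg.svd(lf-m,full_matrices=False); n_=V[2]*np.sign(V[2][2])
            k=abs((lf-m)@n_)<.004; lf=lf[k]; m=lf.mean(0)
        print("plane n",n_,"m",m,len(lf),"tilt",np.arccos(n_[2]),"az",np.degrees(np.arctan2(n_[1],n_[0])))
E
```

```text
scene table z -0.00030389853376677767
2980 [ 0.46358848 -0.24666122  0.01500692] [ 1.10594255 -0.04298753  0.90242908]
tray top 1658 0.02984247268103618
556.945068359375 -153.8861083984375 129.12841796875 158.10015869140625 21.725984573364258 [[467.70001220703125, -104.4000015258789], [526.2000122070312, -251.1999969482422], [646.2000122070312, -203.39999389648438], [587.7000122070312, -56.599998474121094]]
plane n [-0.38022155  0.89063601  0.2493974 ] m [ 0.62278428 -0.09674265  0.18219532] 103 tilt 1.318738387668057 az 113.11812781706162
top table z -0.0010598599954035892
1717 [ 0.33241068 -0.24751171  0.01781986] [ 0.64162351 -0.04265225  1.69152136]
tray top 947 0.02969918941058247
555.7471313476562 -153.05508422851562 128.5773468017578 156.94757080078125 22.098468780517578 [[466.70001220703125, -104.5], [525.7000122070312, -249.89999389648438], [644.7999877929688, -201.60000610351562], [585.7999877929688, -56.20000076293945]]
plane n [ 0.36263591 -0.87307704  0.32593203] m [ 0.52941355 -0.09582713  0.05049317] 41 tilt 1.2387989021227275 az -67.44425669936228
```

View pics/scene_crop.png

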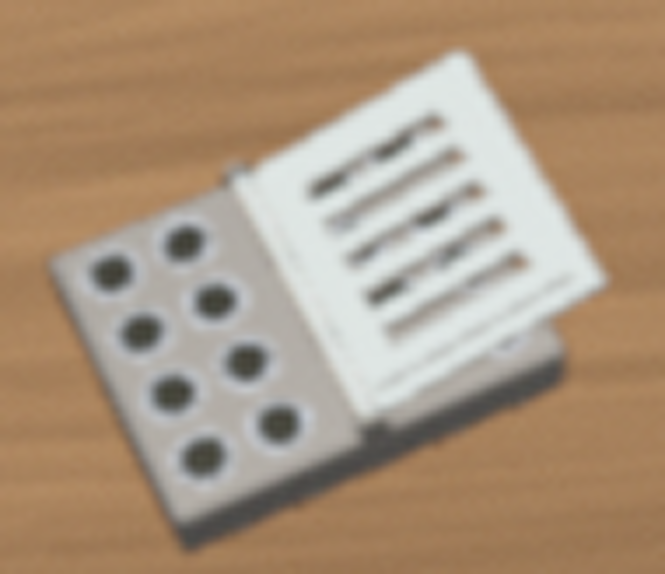

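View pics/top_crop.png

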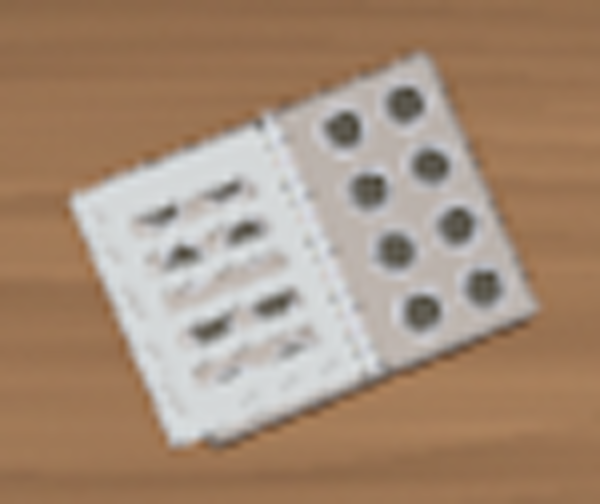

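```bash
cat >> h.py <<'E'
C=np.array([.5563,-.1535,0]);A=np.radians(21.9)
R=np.array([[np.cos(A),-np.sin(A),0],[np.sin(A),np.cos(A),0],[0,0,1]])
def leaf(r,c=C,Rr=R,box=(-.08,.08,-.13,.13)):
    Q=cloud(r).reshape(-1,3);L=(Q-c)@Rr;col=r["image"].reshape(-1,3).astype(int)
    k=(L[:,0]>box[0])&(L[:,0]<box[1])&(L[:,1]>box[2])&(L[:,1]<box[3])&(L[:,2]>.015)&(L[:,2]<.2)
    return L[k],col[k]
E
python3 - <<'E'
import pickle
from h import *
d=pickle.load(open("d0.pkl","rb"))
for n in ["scene","top"]:
    L,c=leaf(d[n]); w=(c.min(1)>185)&(L[:,1]>.01)&(L[:,2]>.04)
    W=L[w]; p=np.polyfit(W[:,1],W[:,2],1);
    for _ in range(4):
        k=abs(np.polyval(p,W[:,1])-W[:,2])<.004; p=np.polyfit(W[k,1],W[k,2],1)
    print(n,len(W),k.sum(),"ang",np.arctan(p[0]),p, "edge",W[k].max(0),W[k].min(0))
    # spread by x-> yaw check
    A3=np.c_[W[k,0],W[k,1],np.ones(k.sum())];print(np.linalg.lstsq(A3,W[k,2],rcond=None)[0])
E
```

```text
scene 861 826 ang 0.20866424262847966 [0.2117464  0.03785069] edge [0.05896715 0.09700804 0.05990852] [-0.06255995  0.01026491  0.04008826]
[-0.00108334  0.21172006  0.03785476]
top 488 362 ang 0.1891677478614528 [0.19145694 0.0384761 ] edge [0.05866899 0.09773772 0.06005186] [-0.06113984  0.01064938  0.04002933]
[0.00201959 0.19148833 0.03847843]
```

Run:
```python
import pickle
from h import *
d=pickle.load(open("d0.pkl","rb"))
r=d["top"];P=cloud(r)
k=((P[:,:,2]>.012)&(P[:,:,2]<.15)&(P[:,:,0]>.3)).astype(np.uint8)
n,lab,st,ce=cv2.connectedComponentsWithStats(k)
for i in range(1,n):
    if st[i,4]<40: continue
    Q=P[lab==i]; L=(Q-C)@R
    print(ce[i].round(),st[i,4],"world",Q.min(0).round(3),Q.max(0).round(3),"tray-frame",L.min(0).round(3),L.max(0).round(3))
# plain leaf baseline
for n in ["scene","top"]:
    Q=cloud(d[n]);m=(Q[:,:,1]>.05)&(Q[:,:,1]<.3)&(Q[:,:,0]>.4)&(Q[:,:,0]<.65)&(Q[:,:,2]>.035)&(Q[:,:,2]<.15)&(d[n]["image"].min(2)>170)
    W=Q[m];s=np.linalg.lstsq(np.c_[W[:,:2],np.ones(len(W))],W[:,2],rcond=None)[0];print(n,len(W),s,W.max(0),W.min(0))
```

```text
[289.   6.] 7624 world [ 1.286 -1.244  0.012] [1.309 1.206 0.115] tray-frame [ 0.279 -1.288  0.012] [1.2   0.983 0.115]
[249. 111.] 4620 world [0.782 0.042 0.012] [0.948 0.406 0.142] tray-frame [0.323 0.037 0.012] [0.566 0.411 0.142]
[368. 115.] 2601 world [ 0.797 -0.338  0.012] [ 0.942 -0.058  0.109] tray-frame [ 0.157 -0.311  0.012] [ 0.391 -0.002  0.109]
[126. 141.] 1421 world [0.71  0.537 0.012] [0.848 0.809 0.15 ] tray-frame [0.442 0.557 0.012] [0.578 0.812 0.15 ]
[487. 150.] 3111 world [ 0.626 -0.71   0.012] [ 0.839 -0.543  0.113] tray-frame [-0.127 -0.614  0.012] [ 0.114 -0.397  0.113]
[251. 153.] 176 world [0.715 0.199 0.014] [0.762 0.243 0.08 ] tray-frame [0.286 0.258 0.014] [0.333 0.304 0.08 ]
[321. 152.] 111 world [ 0.715 -0.058  0.012] [ 0.777 -0.007  0.038] tray-frame [0.193 0.017 0.012] [0.246 0.069 0.038]
[364. 154.] 219 world [ 0.703 -0.213  0.013] [ 0.757 -0.159  0.07 ] tray-frame [ 0.122 -0.122  0.013] [ 0.175 -0.068  0.07 ]
[164. 217.] 1342 world [0.371 0.499 0.012] [0.668 0.737 0.15 ] tray-frame [0.076 0.567 0.012] [0.35  0.895 0.15 ]
[352. 204.] 1748 world [ 0.46
[... 235 characters left out ...]
 world [0.419 0.139 0.012] [0.583 0.337 0.08 ] tray-frame [-0.006  0.278  0.012] [0.195 0.485 0.08 ]
[307. 252.] 119 world [ 0.35  -0.01   0.012] [0.406 0.046 0.062] tray-frame [-0.13   0.196  0.012] [-0.073  0.254  0.062]
[407. 267.] 179 world [ 0.303 -0.36   0.013] [ 0.349 -0.31   0.039] tray-frame [-0.312 -0.109  0.013] [-0.255 -0.054  0.039]
[212. 271.] 73 world [0.303 0.323 0.012] [0.332 0.389 0.031] tray-frame [-0.057  0.537  0.012] [-0.006  0.591  0.031]
scene 1065 [ 0.11037391  0.40142215 -0.11062667] [0.58266154 0.29993148 0.07411447] [0.44239792 0.21209282 0.0350753 ]
top 752 [ 0.09054831  0.27433882 -0.06730961] [0.58086792 0.29984317 0.07471062] [0.42575736 0.15131894 0.03501431]
```

```bash
cat >> h.py <<'E'
from scipy.spatial.transform import Rotation as Ro
def pose(y,z,alpha,x=.02):
    a=np.radians(alpha)
    X=np.array([0,np.cos(a),-np.sin(a)]);Y=np.array([1.,0,0]);Z=np.array([0,-np.sin(a),-np.cos(a)])
    return C+R@np.array([x,y,z]), R@np.c_[X,Y,Z]
def contact(th,alpha,s=.012,gap=0.):   # th deg
    t=np.radians(th);a=np.radians(alpha);u=np.array([np.cos(t),np.sin(t)]);n=np.array([-np.sin(t),np.cos(t)])
    if 90-alpha>th: Pc=.1*u-.0035*n-s*np.array([np.sin(a),np.cos(a)])
    else: Pc=(.1-s)*u-.0035*n
    T=Pc+.0095*np.array([np.cos(a),-np.sin(a)])-gap*n+[0,.0335]
    return T
def rows(obs,targets):
    p0=obs["tool_pos"];R0=Ro.from_euler("xyz",obs["tool_rot"]).as_matrix()
    for p,Rt in targets:
        w=Ro.from_matrix(R0.T@Rt).as_rotvec()/(np.pi/2);t=R0.T@(p-p0)/.3
        print([*w.round(3).tolist(),*t.round(4).tolist(),-1])
def tf(obs):
    L=R.T@(obs["tool_pos"]-C);M=R.T@Ro.from_euler("xyz",obs["tool_rot"]).as_matrix()
    print("t",round(obs["time"],2),"tray-frame",L.round(4),"alpha",np.degrees(np.arctan2(-M[1,2],-M[2,2])).round(2),"jaw",M[:,1].round(3),"q",obs["qpos"].round(2),"F tray",(R.T@obs["contact_force"]).round(2),"open",round(obs["opening"],3))
E
python3 - <<'E'
from h import *
from cell import robot
o=robot.observe();tf(o)
w1,RT=pose(.17,.22,0)
w2=pose(.17,.14,40)
print(w1,w2[0])
rows(o,[(w1,RT),w2])
for th,al in [(12,40),(30,40),(50,40),(90,25),(140,0),(180,0)]: print(th,contact(th,al))
E
```

```text
t 0.15 tray-frame [-0.4696 -0.1747  0.2262] alpha -0.07 jaw [-0.02  -1.    -0.001] q [-1.35  0.34  1.52 -0.    1.28 -0.15] F tray [0.88 0.76 0.5 ] open 0.092
[0.5114488  0.01169192 0.22      ] [0.5114488  0.01169192 0.14      ]
[-0.001, -0.001, -1.013, 1.6081, -1.1819, 0.0222, -1]
[-0.353, -0.346, -0.968, 1.6081, -1.1816, 0.2889, -1]
12 [0.09810642 0.03556864]
30 [0.08791651 0.0651699 ]
50 [0.06652389 0.09255567]
90 [0.01210992 0.11748513]
140 [-0.05566215  0.09274647]
180 [-0.0785  0.037 ]
```

{"fn": "arm_command", "kwargs": {
  "motion": [
    [[0, 0, -0.1, 0.16, -0.12, 0, -1], [0, 0, -0.19, 0.3, -0.22, 0, -1], [0, 0, -0.28, 0.43, -0.32, 0, -1], [0, 0, -0.37, 0.55, -0.41, 0, -1], [0, 0, -0.46, 0.67, -0.5, 0, -1], [0, 0, -0.55, 0.79, -0.58, 0, -1], [0, 0, -0.6, 0.85, -0.62, 0, -1], [0, 0, -0.6, 0.85, -0.62, 0, -1]]
  ],
  "grip_force": 10
}}

```text
time: 0.95
tool_pos: [0.3595, -0.2246, 0.2267]
tool_rot: [3.142, -0.001, 1.31]
contact_force: [-0.4, -0.2, -0.0]
opening: 0.0326
```

Run:
```python
from h import *
from cell import robot
o=robot.observe();tf(o)
rows(o,[pose(.17,.22,0),pose(.17,.18,20),pose(.17,.14,40)])
```

```text
t 0.95 tray-frame [-0.2091  0.0074  0.2267] alpha -0.02 jaw [ 0.8 -0.6  0. ] q [-0.74  0.16  1.78  0.    1.21 -0.48] F tray [-0.43 -0.09 -0.01] open 0.033
[0.0, -0.0, -0.41, 0.8918, 0.2859, 0.0227, -1]
[-0.071, -0.215, -0.405, 0.8917, 0.2859, 0.1561, -1]
[-0.143, -0.429, -0.393, 0.8917, 0.2859, 0.2894, -1]
```

{"fn": "arm_command", "kwargs": {
  "motion": [
    [[0, 0, -0.09, 0.15, 0.05, 0, -1], [0, 0, -0.18, 0.3, 0.1, 0, -1], [0, 0, -0.27, 0.45, 0.145, 0, -1], [0, 0, -0.36, 0.6, 0.19, 0, -1], [0, 0, -0.41, 0.75, 0.24, 0.02, -1], [-0.03, -0.07, -0.41, 0.89, 0.286, 0.02, -1], [-0.06, -0.15, -0.41, 0.892, 0.286, 0.06, -1], [-0.071, -0.215, -0.405, 0.892, 0.286, 0.1, -1]]
  ]
}}

```text
time: 1.75
tool_pos: [0.5123, 0.009, 0.1967]
tool_rot: [3.14, 0.355, 1.947]
contact_force: [-1.1, -0.8, -0.4]
opening: 0.0001
```

Run:
```python
from h import *
from cell import robot
o=robot.observe();tf(o)
rows(o,[pose(.15,.14,30),pose(.14,.12,40),pose(.125,.08,40),pose(.12,.0356,40)])
```

```text
t 1.75 tray-frame [0.0198 0.1672 0.1967] alpha 20.32 jaw [ 1.    -0.006  0.001] q [ 0.07  0.32  1.71 -0.39  1.04 -0.11] F tray [-1.29 -0.38 -0.4 ] open 0.0
[-0.001, -0.108, -0.004, 0.012, 0.0008, 0.1972, -1]
[-0.001, -0.219, -0.004, 0.0039, 0.001, 0.2713, -1]
[-0.001, -0.219, -0.004, 0.0033, 0.0011, 0.4137, -1]
[-0.001, -0.219, -0.004, 0.039, 0.001, 0.5582, -1]
```

{"fn": "arm_command", "kwargs": {
  "motion": [
    [[0, -0.08, 0, 0.01, 0.001, 0.1, -1], [0, -0.15, 0, 0.01, 0.001, 0.2, -1], [0, -0.219, -0.004, 0.004, 0.001, 0.27, -1], [0, -0.219, -0.004, 0.004, 0.001, 0.34, -1], [0, -0.219, -0.004, 0.004, 0.001, 0.41, -1], [0, -0.219, -0.004, 0.02, 0.001, 0.49, -1], [0, -0.219, -0.004, 0.039, 0.001, 0.555, -1], [0, -0.219, -0.004, 0.039, 0.001, 0.555, -1]]
  ]
}}

```text
time: 2.55
tool_pos: [0.5362, -0.0245, 0.0476]
tool_rot: [-3.109, 0.666, 1.955]
contact_force: [-0.5, 0.2, -0.2]
opening: 0.0005
```

Run:
```python
from h import *
from cell import robot
o=robot.observe();tf(o)
r=robot.read_camera("scene")
cv2.imwrite("pics/s1.png",cv2.resize(r["image"][110:290,200:440,::-1],None,fx=3.3,fy=3.3,interpolation=cv2.INTER_CUBIC))
A=[]
for th in [12,18,24,30,36,42]:
    y,z=contact(th,40);A.append(pose(y,z,40))
rows(o,A)
```

```text
t 2.55 tray-frame [0.0294 0.1272 0.0476] alpha 38.17 jaw [ 0.999 -0.019 -0.026] q [ 0.18  0.64  1.86 -1.    0.82  0.58] F tray [-0.43  0.39 -0.23] open 0.0
[-0.02, -0.02, 0.001, -0.0515, -0.0286, 0.0923, -1]
[-0.02, -0.02, 0.001, -0.0787, -0.0293, 0.0704, -1]
[-0.02, -0.02, 0.001, -0.108, -0.03, 0.0515, -1]
[-0.02, -0.02, 0.001, -0.1392, -0.0305, 0.0358, -1]
[-0.02, -0.02, 0.001, -0.1718, -0.0309, 0.0234, -1]
[-0.02, -0.02, 0.001, -0.2055, -0.0313, 0.0144, -1]
```

View pics/s1.png

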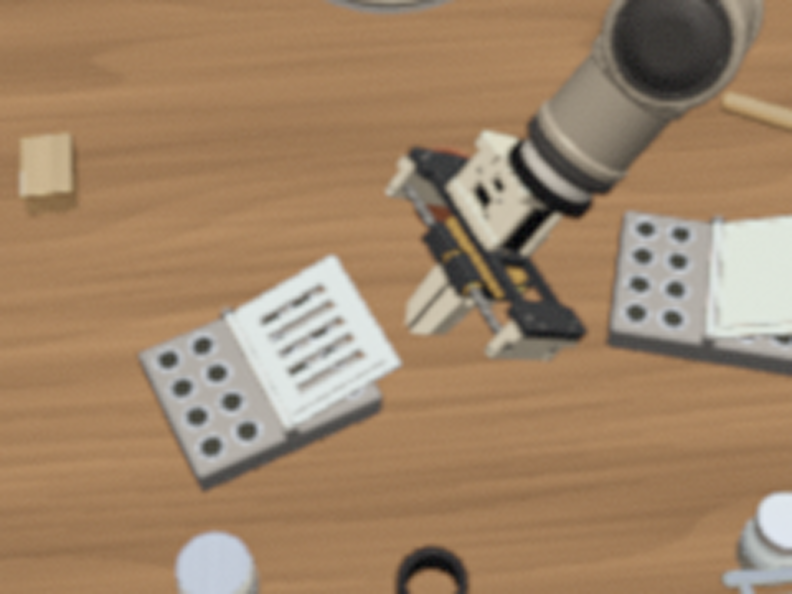

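Run:
```python
from h import *
from cell import robot
o=robot.observe();tf(o)
A=[pose(.125,.045,32,.028),pose(.12,.037,30)]
for th in [8,12]:
    y,z=contact(th,30);print(y,z);A.append(pose(y,z,30))
rows(o,A)
```

```text
t 2.6 tray-frame [0.0295 0.1272 0.0486] alpha 38.22 jaw [ 1.    -0.018 -0.025] q [ 0.18  0.64  1.86 -1.    0.82  0.58] F tray [-0.28  0.16  0.58] open 0.001
0.10174115406346944 0.028809067009997788
0.1007696923271949 0.035725347633794355
[-0.02, 0.069, -0.0, 0.0016, -0.0045, 0.0143, -1]
[-0.02, 0.091, -0.001, 0.0051, -0.0302, 0.0464, -1]
[-0.02, 0.091, -0.001, -0.0259, -0.0284, 0.1055, -1]
[-0.02, 0.091, -0.001, -0.0427, -0.0289, 0.0894, -1]
```

{"fn": "arm_command", "kwargs": {
  "motion": [
    [[-0.02, 0.07, 0, 0.0016, -0.0045, 0.01, -1], [-0.02, 0.091, 0, 0.004, -0.018, 0.03, -1], [-0.02, 0.091, 0, 0.005, -0.03, 0.047, -1], [-0.02, 0.091, 0, 0.005, -0.03, 0.047, -1], [-0.02, 0.091, 0, 0.005, -0.03, 0.047, -1]]
  ]
}}

```text
time: 3.1
tool_pos: [0.5304, -0.0336, 0.0378]
tool_rot: [3.139, 0.525, 1.953]
contact_force: [-0.0, -0.1, 0.2]
opening: 0.0008
```

Run:
```python
from h import *
from cell import robot
o=robot.observe();tf(o)
A=[]
for th in [7,12,18,24,30,36]:
    y,z=contact(th,30);print(y,z);A.append(pose(y,z,30))
rows(o,A)
```

```text
t 3.1 tray-frame [0.0206 0.1209 0.0378] alpha 30.08 jaw [1.    0.001 0.002] q [ 0.08  0.59  1.89 -0.87  0.68  0.39] F tray [-0.03 -0.07  0.19] open 0.001
0.10190839920200237 0.02707071796435686
0.1007696923271949 0.035725347633794355
0.09841445244577983 0.04593069678504844
0.09500536535097756 0.05583395036041766
0.09057978171439604 0.0653266062413412
0.08518618915647057 0.07430466090352174
[0.002, 0.001, -0.0, -0.0368, -0.0023, 0.0627, -1]
[0.002, 0.001, -0.0, -0.0545, -0.0023, 0.0397, -1]
[0.002, 0.001, -0.0, -0.0784, -0.0022, 0.0142, -1]
[0.002, 0.001, -0.0, -0.1048, -0.0021, -0.0087, -1]
[0.002, 0.001, -0.0, -0.1334, -0.0021, -0.0287, -1]
[0.002, 0.001, -0.0, -0.1639, -0.002, -0.0456, -1]
```

{"fn": "arm_command", "kwargs": {
  "motion": [
    [[0, 0, 0, -0.02, -0.002, 0.035, -1], [0, 0, 0, -0.037, -0.002, 0.06, -1], [0, 0, 0, -0.045, -0.002, 0.05, -1], [0, 0, 0, -0.0545, -0.002, 0.04, -1], [0, 0, 0, -0.066, -0.002, 0.027, -1], [0, 0, 0, -0.078, -0.002, 0.014, -1], [0, 0, 0, -0.091, -0.002, 0.003, -1], [0, 0, 0, -0.105, -0.002, -0.009, -1]]
  ]
}}

```text
time: 3.9
tool_pos: [0.5396, -0.0577, 0.0563]
tool_rot: [3.138, 0.524, 1.953]
contact_force: [-0.5, 2.4, -0.3]
opening: 0.0003
```

Run:
```python
from h import *
from cell import robot
o=robot.observe();tf(o)
r=robot.read_camera("scene")
cv2.imwrite("pics/s2.png",cv2.resize(r["image"][110:290,200:440,::-1],None,fx=3.3,fy=3.3,interpolation=cv2.INTER_CUBIC))
L,c=leaf(r);w=(c.min(1)>185)&(L[:,1]>.01)&(L[:,2]>.04)&(L[:,0]<-.01)&(L[:,1]<.1);W=L[w];p=np.polyfit(W[:,1],W[:,2],1)
for _ in range(5):
    k=abs(np.polyval(p,W[:,1])-W[:,2])<.005; p=np.polyfit(W[k,1],W[k,2],1)
print(len(W),k.sum(),np.degrees(np.arctan(p[0])))
A=[]
for th,a in [(30,30),(36,30),(42,30),(48,30),(54,30),(60,30),(66,28),(72,26)]:
    y,z=contact(th,a);A.append(pose(y,z,a))
rows(o,A)
```

```text
t 3.9 tray-frame [0.0202 0.0951 0.0563] alpha 30.03 jaw [1.    0.002 0.003] q [ 0.03  0.56  1.87 -0.83  0.69  0.3 ] F tray [ 0.43  2.39 -0.33] open 0.0
375 367 23.511703526196126
[0.002, 0.0, -0.0, -0.028, -0.0007, -0.0184, -1]
[0.002, 0.0, -0.0, -0.0586, -0.0006, -0.0353, -1]
[0.002, 0.0, -0.0, -0.0907, -0.0006, -0.049, -1]
[0.002, 0.0, -0.0, -0.1241, -0.0006, -0.0592, -1]
[0.002, 0.0, -0.0, -0.1584, -0.0005, -0.0658, -1]
[0.002, 0.0, -0.0, -0.1932, -0.0005, -0.0688, -1]
[0.002, 0.023, -0.0, -0.2239, -0.0005, -0.0696, -1]
[0.002, 0.045, 0.0, -0.2545, -0.0005, -0.067, -1]
```

View pics/s2.png

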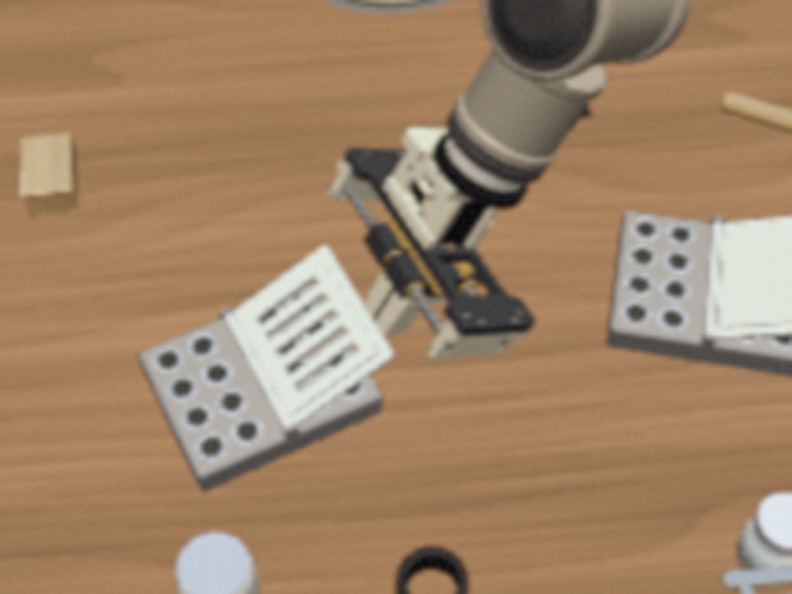

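The leaf follows the fingertip: it measures 23.5° against 24° planned, with 2.4 N on the tool. I'll carry on along the arc.

{"fn": "arm_command", "kwargs": {
  "motion": [
    [[0, 0, 0, -0.014, 0, -0.01, -1], [0, 0, 0, -0.028, 0, -0.018, -1], [0, 0, 0, -0.043, 0, -0.027, -1], [0, 0, 0, -0.0586, 0, -0.035, -1], [0, 0, 0, -0.075, 0, -0.042, -1], [0, 0, 0, -0.091, 0, -0.049, -1], [0, 0, 0, -0.107, 0, -0.054, -1], [0, 0, 0, -0.124, 0, -0.059, -1]]
  ]
}}

```text
time: 4.75
tool_pos: [0.5485, -0.0799, 0.0901]
tool_rot: [3.138, 0.524, 1.953]
contact_force: [0.6, 1.5, 0.1]
opening: 0.0005
```

Run:
```python
from h import *
from cell import robot
o=robot.observe();tf(o)
A=[]
for th,a in [(52,30),(56,30),(60,30),(64,29),(68,28),(72,26),(76,25),(80,24)]:
    y,z=contact(th,a);A.append(pose(y,z,a))
rows(o,A)
```

```text
t 4.75 tray-frame [0.0202 0.0711 0.0901] alpha 30.04 jaw [1.    0.001 0.003] q [-0.02  0.51  1.83 -0.76  0.73  0.16] F tray [1.14 1.19 0.15] open 0.001
[0.002, 0.0, -0.0, -0.0214, -0.0007, -0.0065, -1]
[0.002, 0.0, -0.0, -0.0445, -0.0007, -0.0097, -1]
[0.002, 0.0, -0.0, -0.0677, -0.0007, -0.0113, -1]
[0.002, 0.012, -0.0, -0.0882, -0.0007, -0.0119, -1]
[0.002, 0.023, -0.0, -0.1087, -0.0007, -0.0111, -1]
[0.002, 0.045, -0.0, -0.129, -0.0007, -0.0095, -1]
[0.002, 0.056, -0.0, -0.1491, -0.0007, -0.0058, -1]
[0.002, 0.067, -0.0, -0.1689, -0.0007, -0.0008, -1]
```

{"fn": "arm_command", "kwargs": {
  "motion": [
    [[0, 0, 0, -0.0214, 0, -0.0065, -1], [0, 0, 0, -0.0445, 0, -0.01, -1], [0, 0, 0, -0.068, 0, -0.0113, -1], [0, 0.012, 0, -0.088, 0, -0.012, -1], [0, 0.023, 0, -0.109, 0, -0.011, -1], [0, 0.045, 0, -0.129, 0, -0.0095, -1], [0, 0.056, 0, -0.149, 0, -0.006, -1], [0, 0.067, 0, -0.169, 0, -0.001, -1]]
  ]
}}

```text
time: 5.55
tool_pos: [0.5646, -0.1208, 0.1157]
tool_rot: [3.139, 0.418, 1.953]
contact_force: [-0.6, 1.7, -0.3]
opening: 0.0006
```

Run:
```python
from h import *
from cell import robot
o=robot.observe();tf(o)
r=robot.read_camera("scene")
cv2.imwrite("pics/s3.png",cv2.resize(r["image"][110:290,200:440,::-1],None,fx=3.3,fy=3.3,interpolation=cv2.INTER_CUBIC))
A=[]
for th,a in [(84,22),(88,20),(92,19),(96,18),(100,17),(104,15),(108,13),(112,12)]:
    y,z=contact(th,a);A.append(pose(y,z,a))
rows(o,A)
```

```text
t 5.55 tray-frame [0.0199 0.0272 0.1157] alpha 23.96 jaw [1.    0.001 0.003] q [-0.15  0.48  1.73 -0.52  0.77 -0.18] F tray [ 0.04  1.8  -0.31] open 0.001
[0.002, 0.022, -0.0, -0.0193, 0.0002, 0.0037, -1]
[0.002, 0.044, -0.0, -0.0389, 0.0002, 0.0088, -1]
[0.002, 0.055, -0.0, -0.058, 0.0002, 0.0158, -1]
[0.002, 0.066, -0.0, -0.0765, 0.0002, 0.0241, -1]
[0.002, 0.077, -0.0, -0.0944, 0.0002, 0.0337, -1]
[0.002, 0.1, -0.0, -0.1116, 0.0002, 0.044, -1]
[0.002, 0.122, 0.0, -0.128, 0.0001, 0.0554, -1]
[0.002, 0.133, 0.0, -0.1434, 0.0001, 0.0685, -1]
```

View pics/s3.png

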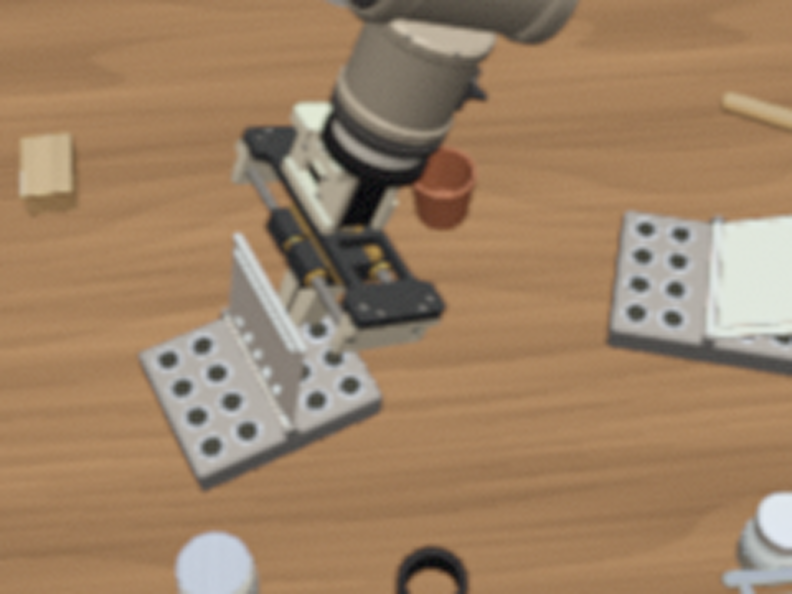

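The leaf now stands near upright (crop 265,330) with the fingertips behind it. The pot at (445,185) hasn't moved.

{"fn": "arm_command", "kwargs": {
  "motion": [
    [[0, 0.022, 0, -0.019, 0, 0.004, -1], [0, 0.044, 0, -0.039, 0, 0.009, -1], [0, 0.055, 0, -0.058, 0, 0.016, -1], [0, 0.066, 0, -0.0765, 0, 0.024, -1], [0, 0.077, 0, -0.0945, 0, 0.034, -1], [0, 0.1, 0, -0.112, 0, 0.044, -1], [0, 0.122, 0, -0.128, 0, 0.0555, -1], [0, 0.133, 0, -0.143, 0, 0.0685, -1]]
  ]
}}

```text
time: 6.4
tool_pos: [0.5824, -0.165, 0.1143]
tool_rot: [3.139, 0.209, 1.953]
contact_force: [0.2, 0.2, 1.3]
opening: 0.0002
```

Run:
```python
from h import *
from cell import robot
o=robot.observe();tf(o)
A=[]
for th,a in [(116,11),(120,10),(124,9),(128,7),(132,5),(136,3),(140,1),(144,0)]:
    y,z=contact(th,a);A.append(pose(y,z,a))
rows(o,A)
```

```text
t 6.4 tray-frame [ 0.0199 -0.0204  0.1143] alpha 12.0 jaw [1.    0.001 0.002] q [-0.32  0.54  1.57 -0.2   0.91 -0.59] F tray [0.27 0.14 1.29] open 0.0
[0.002, 0.011, 0.0, -0.0172, 0.0002, 0.0103, -1]
[0.002, 0.022, 0.0, -0.0335, 0.0002, 0.0222, -1]
[0.002, 0.033, 0.0, -0.0488, 0.0002, 0.0353, -1]
[0.002, 0.056, 0.0, -0.0632, 0.0001, 0.0489, -1]
[0.002, 0.078, 0.0, -0.0765, 0.0001, 0.0634, -1]
[0.002, 0.1, 0.0, -0.0888, 0.0001, 0.0789, -1]
[0.002, 0.122, 0.0, -0.0999, 0.0, 0.0951, -1]
[0.002, 0.133, 0.0, -0.1098, -0.0, 0.1126, -1]
```

{"fn": "arm_command", "kwargs": {
  "motion": [
    [[0, 0.011, 0, -0.017, 0, 0.01, -1], [0, 0.022, 0, -0.0335, 0, 0.022, -1], [0, 0.033, 0, -0.049, 0, 0.035, -1], [0, 0.056, 0, -0.063, 0, 0.049, -1], [0, 0.078, 0, -0.0765, 0, 0.0635, -1], [0, 0.1, 0, -0.089, 0, 0.079, -1], [0, 0.122, 0, -0.1, 0, 0.095, -1], [0, 0.133, 0, -0.11, 0, 0.1125, -1]]
  ]
}}

```text
time: 7.2
tool_pos: [0.5974, -0.2014, 0.0875]
tool_rot: [3.139, -0.0, 1.954]
contact_force: [-0.4, -0.2, 0.4]
opening: 0.0007
```

Run:
```python
from h import *
from cell import robot
o=robot.observe();tf(o)
r=robot.read_camera("scene")
cv2.imwrite("pics/s4.png",cv2.resize(r["image"][110:290,200:440,::-1],None,fx=3.3,fy=3.3,interpolation=cv2.INTER_CUBIC))
A=[]
for th,a in [(148,0),(152,0),(156,0),(160,0),(164,0),(168,0),(172,0),(176,0),(178,0),(180,0)]:
    y,z=contact(th,a);A.append(pose(y,z,a))
rows(o,A)
```

```text
t 7.2 tray-frame [ 0.0203 -0.0597  0.0875] alpha -0.01 jaw [1.    0.001 0.003] q [-0.45  0.66  1.39  0.    1.09 -0.83] F tray [-0.45  0.01  0.44] open 0.001
[0.002, -0.0, 0.001, -0.0118, -0.0009, 0.0147, -1]
[0.002, -0.0, 0.001, -0.0227, -0.0009, 0.032, -1]
[0.002, -0.0, 0.001, -0.0324, -0.001, 0.05, -1]
[0.002, -0.0, 0.001, -0.0409, -0.0011, 0.0687, -1]
[0.002, -0.0, 0.001, -0.048, -0.0011, 0.0879, -1]
[0.002, -0.0, 0.001, -0.0537, -0.0012, 0.1076, -1]
[0.002, -0.0, 0.001, -0.0581, -0.0012, 0.1276, -1]
[0.002, -0.0, 0.001, -0.061, -0.0013, 0.1479, -1]
[0.002, -0.0, 0.001, -0.062, -0.0013, 0.1581, -1]
[0.002, -0.0, 0.001, -0.0626, -0.0014, 0.1683, -1]
```

View pics/s4.png

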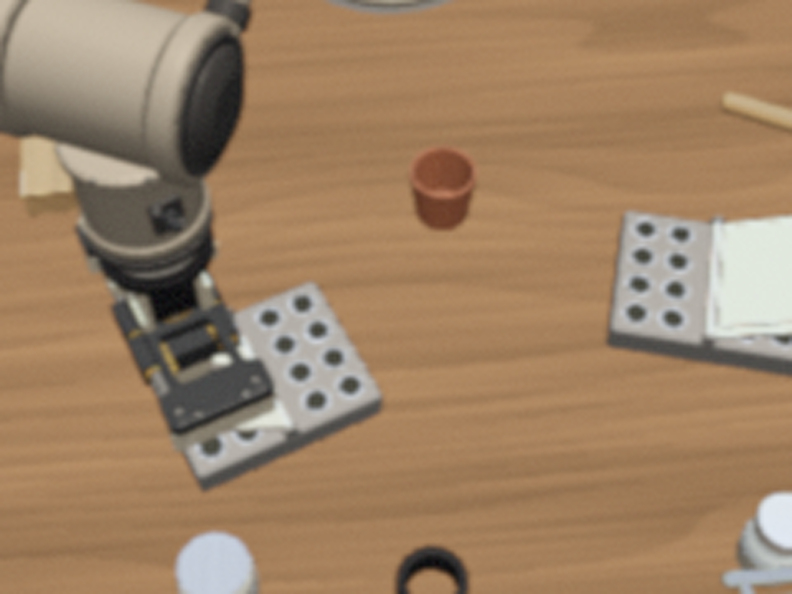

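The leaf is past upright and leaning over the bare half. I'll bring it down slowly; the body stays above the tin (0.103 m against 0.07 m).

{"fn": "arm_command", "kwargs": {
  "motion": [
    [[0, 0, 0, -0.012, 0, 0.015, -1], [0, 0, 0, -0.023, 0, 0.032, -1], [0, 0, 0, -0.032, 0, 0.05, -1], [0, 0, 0, -0.041, 0, 0.068, -1], [0, 0, 0, -0.048, 0, 0.088, -1], [0, 0, 0, -0.054, 0, 0.107, -1], [0, 0, 0, -0.058, 0, 0.128, -1], [0, 0, 0, -0.061, 0, 0.146, -1]]
  ]
}}

```text
time: 8.05
tool_pos: [0.6042, -0.2177, 0.0436]
tool_rot: [3.139, 0.001, 1.954]
contact_force: [-0.0, 0.2, 0.8]
opening: 0.0006
```

Run:
```python
from h import *
from cell import robot
o=robot.observe();tf(o)
rows(o,[pose(-.0785,z,0) for z in (.041,.039,.037,.036,.035)])
```

```text
t 8.05 tray-frame [ 0.0205 -0.0774  0.0436] alpha 0.06 jaw [1.    0.001 0.003] q [-0.47  0.73  1.39  0.    1.02 -0.85] F tray [0.06 0.14 0.83] open 0.001
[0.002, 0.001, 0.001, -0.0037, -0.0016, 0.0085, -1]
[0.002, 0.001, 0.001, -0.0037, -0.0016, 0.0152, -1]
[0.002, 0.001, 0.001, -0.0036, -0.0017, 0.0218, -1]
[0.002, 0.001, 0.001, -0.0036, -0.0017, 0.0252, -1]
[0.002, 0.001, 0.001, -0.0036, -0.0017, 0.0285, -1]
```

{"fn": "arm_command", "kwargs": {
  "motion": [
    [[0, 0, 0, -0.003, 0, 0.007, -1], [0, 0, 0, -0.003, 0, 0.013, -1], [0, 0, 0, -0.003, 0, 0.018, -1], [0, 0, 0, -0.003, 0, 0.021, -1], [0, 0, 0, -0.003, 0, 0.021, -1]]
  ]
}}

```text
time: 8.55
tool_pos: [0.6045, -0.2184, 0.0379]
tool_rot: [3.139, 0.001, 1.954]
contact_force: [0.2, 0.2, 0.2]
opening: 0.0004
```

Run:
```python
from h import *
from cell import robot
for i in range(2):
    r=robot.read_camera("scene");tf(robot.observe())
```

```text
t 8.6 tray-frame [ 0.0206 -0.0782  0.038 ] alpha 0.07 jaw [1.    0.001 0.003] q [-0.47  0.74  1.39  0.    1.01 -0.85] F tray [ 0.85  0.48 -0.01] open 0.0
t 8.65 tray-frame [ 0.0206 -0.0782  0.038 ] alpha 0.07 jaw [1.    0.001 0.003] q [-0.47  0.74  1.39  0.    1.01 -0.85] F tray [-0.43  0.08 -0.04] open 0.001
```

Not at the stop yet, because the force is still near zero. I'll press in 0.6 mm steps until the force rises.

{"fn": "arm_command", "kwargs": {
  "motion": [
    [[0, 0, 0, 0, 0, 0.002, -1], [0, 0, 0, 0, 0, 0.004, -1], [0, 0, 0, 0, 0, 0.004, -1]]
  ]
}}

```text
time: 8.95
tool_pos: [0.6047, -0.2185, 0.0373]
tool_rot: [3.139, 0.002, 1.954]
contact_force: [-1.0, 0.1, 4.9]
opening: 0.0005
```

{"fn": "arm_command", "kwargs": {
  "motion": [
    [[0, 0, 0, 0, 0, 0.002, -1], [0, 0, 0, 0, 0, 0.003, -1], [0, 0, 0, 0, 0, 0.003, -1]]
  ]
}}

```text
time: 9.25
tool_pos: [0.6047, -0.2185, 0.0371]
tool_rot: [3.138, 0.002, 1.954]
contact_force: [-3.6, 1.5, 10.2]
opening: 0.0003
```

The tip stopped at z = 0.037, the height of the flat leaf, with 10 N. I'll retract straight up and aside.

{"fn": "arm_command", "kwargs": {
  "motion": [
    [[0, 0, 0, 0, 0, -0.02, -1], [0, 0, 0, 0, 0, -0.1, -1], [0, 0, 0, 0, 0, -0.22, -1], [0, 0, 0, 0, 0, -0.36, -1], [0, 0, 0, 0, 0, -0.5, -1], [0, 0, 0, -0.1, -0.1, -0.55, -1], [0, 0, 0, -0.2, -0.2, -0.55, -1], [0, 0, 0, -0.3, -0.3, -0.55, -1]]
  ]
}}

```text
time: 10.05
tool_pos: [0.554, -0.3367, 0.2017]
tool_rot: [3.138, 0.003, 1.956]
contact_force: [0.9, 1.1, 0.6]
opening: 0.0005
```

{"fn": "arm_command", "kwargs": {
  "motion": [
    [[0, 0, 0, -0.1, -0.1, 0, -1], [0, 0, 0, -0.2, -0.2, 0, -1], [0, 0, 0, -0.3, -0.3, 0, -1], [0, 0, 0, -0.35, -0.4, 0, -1], [0, 0, 0, -0.35, -0.4, 0, -1]]
  ]
}}

```text
time: 10.55
tool_pos: [0.4789, -0.4817, 0.1997]
tool_rot: [3.141, 0.001, 1.949]
contact_force: [0.9, 0.7, 0.3]
opening: 0.0005
```

Run:
```python
from h import *
from cell import robot
import pickle
d0=pickle.load(open("d0.pkl","rb"))
tf(robot.observe())
for n in ["scene","top"]:
    r=robot.read_camera(n)
    cv2.imwrite(f"pics/{n}5.png",r["image"][:,:,::-1])
    L,c=leaf(r);w=(c.min(1)>150)&(L[:,1]<-.015)&(L[:,1]>-.095)&(abs(L[:,0])<.055)&(L[:,2]>.031);W=L[w];
    p=np.polyfit(W[:,1],W[:,2],1)
    for _ in range(5):
        k=abs(np.polyval(p,W[:,1])-W[:,2])<.004; p=np.polyfit(W[k,1],W[k,2],1)
    print(n,len(W),k.sum(),p,"tilt deg",np.degrees(np.arctan(p[0])),"med z",np.median(W[:,2]))
    Q=cloud(r);m=(Q[:,:,1]>.05)&(Q[:,:,1]<.3)&(Q[:,:,0]>.4)&(Q[:,:,0]<.65)&(Q[:,:,2]>.035)&(Q[:,:,2]<.15)&(r["image"].min(2)>170)
    W=Q[m];s=np.linalg.lstsq(np.c_[W[:,:2],np.ones(len(W))],W[:,2],rcond=None)[0];print(" plain",len(W),s)
    dz=abs(r["image"].astype(int)-d0[n]["image"]).max(2)>60
    cv2.imwrite(f"pics/{n}5d.png",(dz*255).astype(np.uint8))
```

```text
t 10.55 tray-frame [-0.1942 -0.2756  0.1997] alpha 0.06 jaw [ 1.    -0.004  0.001] q [-0.9   0.65  1.08  0.    1.41 -1.28] F tray [1.14 0.35 0.26] open 0.0
scene 877 827 [0.00044154 0.03632716] tilt deg 0.025298612057799662 med z 0.03618666453300068
 plain 1061 [ 0.11054408  0.40190845 -0.11072687]
top 459 354 [-0.01521232  0.0340531 ] tilt deg -0.8715345896646218 med z 0.03583380444952433
 plain 728 [ 0.09247408  0.28530932 -0.07100342]
```

View pics/scene5.png

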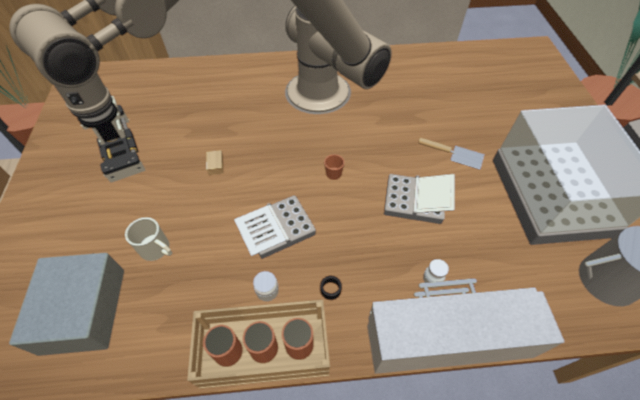

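View pics/scene5d.png

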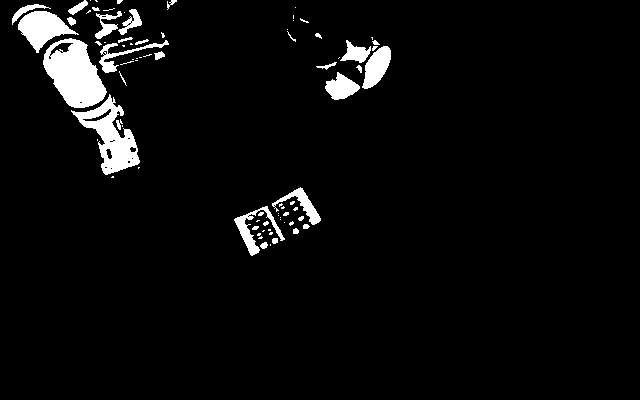

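The leaf lies flat at scene (263,228), z about 0.036, tilt about 0°. Apart from the arm, it's the only thing that changed in the picture. Handing in.

Run:
```python
from cell import robot
print(robot.hand_in()); print(robot.observe()["time"])
```

```text
the job is handed in; nothing more can be done
None
the job is handed in; nothing more can be done
```

The slotted leaf now lies flat on the other half of its tray. I pushed it up and over its spine with the closed fingertips, never pinching it. I then pressed it down until the force rose to about 10 N, retracted clear, and handed in at about 10.7 s of the 42 s allowed.

- **Leaf angle:** the scene camera gives a tilt of 0.03° with the leaf's top at z ≈ 0.036 m. The top camera gives 0.9°, which I put down to its coarser depth. The fingertip stopped at z = 0.037 m, the height expected for a flat leaf.
- **Everything else:** comparing the scene picture before and after, only the slotted leaf and the arm changed. The plain leaf's fitted plane is unchanged from the scene camera; the top camera's fit moved slightly, but it is noisier.
- **Tilt limit:** on the way in, joint 4 reached its limit of -1.00 at a 40° tool tilt. The largest reading I saw was -1.00, to two decimals. I dropped the tilt to 30° and carried on from there.

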